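Load the ultrasonic cleaner on the phone-repair bench

ROBOT

A 6-joint arm with a two-finger parallel gripper is mounted at the origin on the work surface. World frame = base frame: x ahead of the robot, y to its left, z up, the work surface at z = 0. Lengths are in m, angles in rad, forces in N, time in s.
With the tool pointing down it reaches from about 0.3 to 0.775 m from the base axis. Payload 14.6 kg.
Tool frame: the origin (TCP) lies between the finger pads; the fingertips stand 25 mm ahead of it and the grasp point (between the pads) lies 6 mm ahead of it (arm.tip_reach is the distance from the TCP to the fingertips, in m); z points along the fingers, y is the direction in which the jaws open and shut (so a half turn about z gives the same grasp; the last joint's range is limited). The gripper opens to 94 mm and grips with 3 to 60 N. Pads are 16 mm wide; open, the fingers measure 119 mm over their backs; the gripper's body (75 mm by 177 mm) begins 78 mm behind the grasp point.
Start: joints at [-1.246, 0.3, 1.521, -0, 1.321, -0.067], TCP at [0.21, -0.508, 0.23] pointing down, gripper open.
Joint ranges: [-3.03, 3.03], [-0.79, 2.21], [0.23, 2.52], [-1.04, 4.18], [0, 3.07], [-2.55, 2.55]. Speed limits (rad/s): [2.22, 2.22, 2.57, 3.14, 3.14, 3.14].

INTERFACE

Orientations are given as a rotation vector (axis times angle).
In Python, from workcell import arm gives the robot as it stands. The module is installed in compiled form; this text tells all that it offers.
- The arm moves only by the tool apply_moves, never from a script. Its argument "plan" is a list of rows, each a list of 7 numbers: the shift along the world's x, y, z in mm, then the turn, a rotation vector about the world's x, y, z in degrees, then the opening, from 0 (shut) to 1 (fully open). A call has exactly 8 rows; each row is the pose to reach, as a shift and turn from the pose commanded when the call began; what a row does not reach only later rows make up. A row lasts 1/12 s, in which the tool goes at most 41.7 mm and 7.16 degrees, less where a joint would pass 70% of its speed; a pose out of reach is approached as far as the arm can. A call with a gripper value outside its range is refused whole. The fingers move at their own pace and stop on an object; "grip_force" is the grip in N (left out, the last holds). Time passes only in rows, so rows that repeat a pose let the fingers close, or fill a call up. It gives the time, the measured TCP pose, the force and the opening at its end, in the units of the state.
- arm.observe(): the state, without advancing time (a new reading comes with each control period).
- arm.grab_frame(name): name is "scene" or "top" or "wrist"; returns a dict with "frame" (480x640x3 uint8, blue, green, red), "camera_matrix" (3x3 intrinsics, pixels), "world_from_camera" (4x4, takes a point from camera to world coordinates); the wrist camera has in their place "T_tool_cam" (4x4, takes a point from camera to tool coordinates, whose origin is the TCP and whose axes are the flange's). Camera axes: x right, y down, z forward; pixel columns grow to the right and rows downward; lengths in m; the calibration is good to about 2 mm. A picture is of the moment at which its call begins: read the wrist's pose just before it. There is no depth.
- arm.hand_in(): hands the job in, once; it reports no verdict.
The state is a dict: "time": time; "joint_positions": joint angles; "qvel": joint speeds; "tau": joint torques, N m; "tool_pos": TCP position; "orientation": TCP orientation; "wrist_force": force on the tool from outside, world axes, zero at the start; "torque": the same for the moment, N m; "gripper_width": opening from 0.0 (shut) to 1.0 (fully open).
Only numpy, scipy, OpenCV 4.12 (cv2) and the standard library are available. Lean on these libraries where they do the work, as an engineer would, in place of code of your own. Each camera call takes 0.05 s, during which the arm holds its last target.

TASK

Load the ultrasonic cleaner for its next wash: first stand the empty wire basket flat on the bottom of the tank, then lay the phone main board flat, shield cans up, on the basket floor on one side of the cross-bar handle and stand the screw cup upright on the floor on the other side (board or cup first, either side), and last put the lid on so that its pan sits down in the tank mouth and its flange lies flat on the rim all round. Set things down, do not drop them, let go of everything, and leave the flux jar, the roll of tape, the phone, the screwdriver and the brush where they lie.

Things in the scene. Friction and masses are not known exactly. Their poses are not given: they have to be found in the camera images.
- cleaner: Ultrasonic cleaner, white case, open stainless tank, dry; fixed, at the left or right of the bench. Case 156 (x) by 236 (y), rim 115 mm above the bench. Tank mouth 124 (x) by 204 (y), straight walls 16 thick, tank floor 57 mm above the bench. Origin: centre of the case's underside, on the bench, below the tank's centre; z up, control panel at -x.
- basket: Loose stainless wire basket, 102 (x) by 180 (y), walls 32 high, 220 g. Origin: centre under its feet; z up. Inner floor 7 mm above the origin, inside 96 by 174. A fixed cross-bar handle runs along x over the middle (y = 0), axis 42 mm above the origin, with a black grip sleeve 10 thick, 56 long (top at 47). Free floor each side of it 82 (y) by 96 (x).
- board: Loose phone main board, dark green with two silver shield cans on top, 26 (x) by 72 (y) by 6 mm thick, 40 g. Origin: centre of the underside; z up through the cans, long side along y. Lies cans up on the bench.
- cup: Loose perforated stainless screw cup, open at the top, with a few brass screws in it, outside diameter 36, height 36, wall 2 mm, about 60 g. Origin: centre of the underside; z up. Stands upright on the bench.
- lid: Loose stainless lid, 380 g, lying handle up. Flange 146 (x) by 226 (y), 3 thick, underside 8 mm above the origin; below it a pan 108 by 188, 8 deep, drops into the tank mouth with 8 mm play each side. Origin: centre of the pan's underside; z up. Black bar handle along y, 14 wide, 84 long, 32 to 44 mm above the origin, on posts at y = +-34. When on, its origin is 107 mm above the bench.
- flux_jar: Amber glass flux jar with a black screw cap, diameter 43, height 36, closed. Bystander; stands in one row with the board and the cup. Origin: centre of the underside.
- tape: Roll of paper tape lying flat, outside diameter 64, hole 38, height 19. Bystander. Origin: centre of the underside.
- phone: Black phone lying face up, 72 by 147 by 8. Bystander. Origin: centre of the underside.
- driver: Small screwdriver lying on the bench, 160 mm long along its x axis. Bystander. Origin: underside, near the middle.
- brush: Small cleaning brush lying on the bench, 150 mm long along its x axis. Bystander. Origin: underside, near the middle.
Mind the look-alikes: they are no part of the job. What is shaped like the cup but green or red is not meant.

How it is judged:
By the outcome, as a careful person would: the job done as asked, in the order asked, and still so for the second after the job is handed in, with the robot touching nothing.
It also fails if it takes over 125 s, if anything falls off the work surface, if the arm or the gripper's body presses on something with over 40 N, if the wrist force passes 120 N, or if a joint passes its speed limit or range.

## Working session

There is one attempt and no reset: what is moved stays moved. The work goes in short steps, Python scripts to look and compute and a tool call to move; the robot and the scene stay as the last step left them, time stands still between calls to the robot, and variables do not carry over. Pictures are saved under pics/ and viewed, and the job is handed in when it is done.

Besides the shell and the picture viewer there is one more tool, called after "Request:" as name(argument=value, ...), one argument or row to a line, values as JSON. apply_moves: Moves the arm, as the interface text tells. Its arguments: {"type":"object","properties":{"plan":{"type":"array"},"grip_force":{"type":"number"}},"required":["plan"]}

```bash
mkdir -p pics; cat > h.py <<'E'
import numpy as np, cv2
from workcell import arm
from scipy.spatial.transform import Rotation as R
def grab(n,fn=None):
    s=arm.observe(); f=arm.grab_frame(n)
    K=np.array(f["camera_matrix"])
    if n=="wrist":
        T=np.eye(4); T[:3,:3]=R.from_rotvec(s["orientation"]).as_matrix(); T[:3,3]=s["tool_pos"]
        T=T@np.array(f["T_tool_cam"])
    else: T=np.array(f["world_from_camera"])
    if fn:
        cv2.imwrite(f"pics/{fn}.png",f["frame"]); np.savez(f"pics/{fn}.npz",K=K,T=T)
    return f["frame"],K,T
def p2w(K,T,px,z):
    px=np.atleast_2d(px).astype(float); d=np.c_[px,np.ones(len(px))]@np.linalg.inv(K).T@T[:3,:3].T
    o=T[:3,3]; return o+d*((z-o[2])/d[:,2])[:,None]
def w2p(K,T,P):
    P=np.atleast_2d(P); c=(P-T[:3,3])@T[:3,:3]; u=c@K.T; return u[:,:2]/u[:,2:]
def load(fn):
    d=np.load(f"pics/{fn}.npz"); return cv2.imread(f"pics/{fn}.png"),d["K"],d["T"]
E
python3 - <<'E'
from h import *
for n in ("scene","top","wrist"):
    f,K,T=grab(n,n+"0"); print(n,K[0,0],T.round(3).tolist())
print(arm.observe(), arm.tip_reach)
E
```

```text
scene 521.2136133398708 [[0.759, 0.449, -0.471, 1.052], [0.65, -0.499, 0.573, -0.657], [0.022, -0.741, -0.671, 0.794], [0.0, 0.0, 0.0, 1.0]]
top 464.2602283348969 [[-0.028, -0.994, 0.102, 0.458], [-0.999, 0.031, 0.023, -0.005], [-0.026, -0.101, -0.995, 0.952], [0.0, 0.0, 0.0, 1.0]]
wrist 408.98415517316056 [[0.382, -0.894, -0.236, 0.278], [-0.924, -0.369, -0.096, -0.481], [-0.001, 0.255, -0.967, 0.383], [0.0, 0.0, 0.0, 1.0]]
{'time': 0.15, 'joint_positions': array([-1.24556981e+00,  3.00370045e-01,  1.52142426e+00,  7.32092095e-06,
        1.32068948e+00, -6.66043463e-02]), 'qvel': array([ 0.00076487, -0.00069728, -0.00267461, -0.00046575,  0.00056123,
       -0.00041164]), 'tau': array([ 2.39368383e-03, -5.31952751e+01, -3.52817273e+01,  7.09397276e-02,
        2.35960406e-02, -6.78150877e-05]), 'tool_pos': array([ 0.20997676, -0.50815583,  0.23000809]), 'orientation': array([-3.08062648e+00, -6.11381682e-01,  1.69406997e-04]), 'wrist_force': array([-0.75359725, -0.55537388,  0.00241441]), 'torque': array([-0.00712206, -0.02531011, -0.02613404]), 'gripper_width': 1.000829007398521} 0.025
```

View pics/scene0.png

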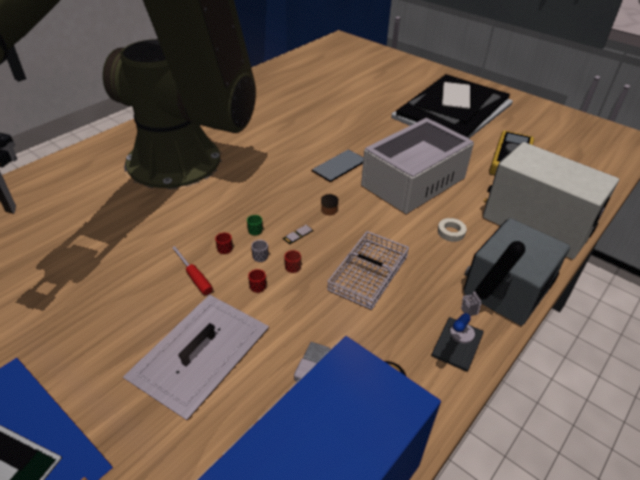

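View pics/top0.png

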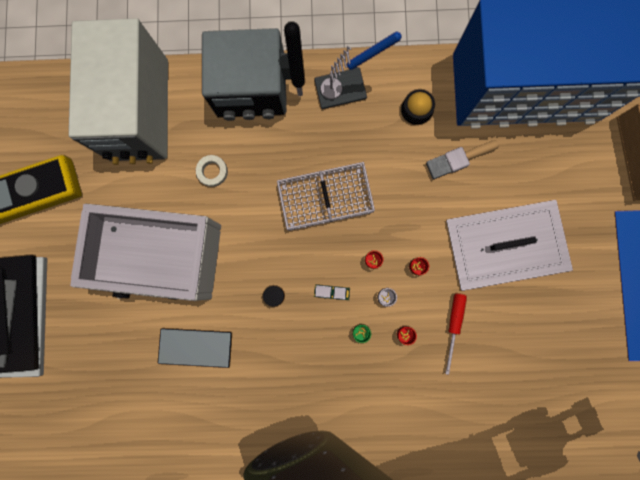

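View pics/wrist0.png

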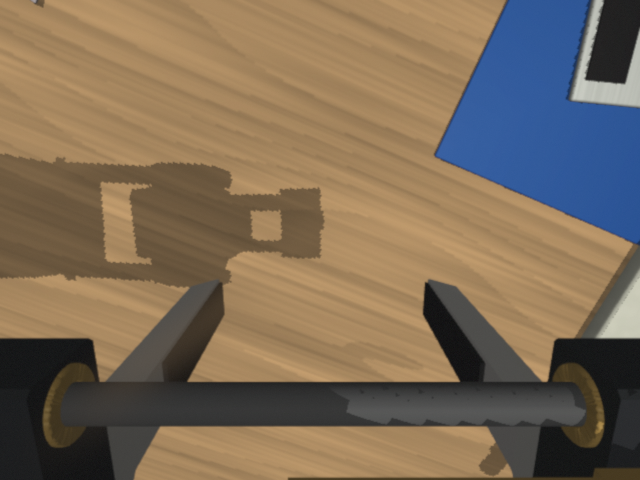

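The top view shows the cleaner at (148,252), basket (325,197), board (332,292), lid (510,245) and flux jar (273,296). Cup-shaped things: red at (373,260), (418,266) and (405,335), green at (361,333), bare steel at (386,297). Steel fits the description and stands in one row with the jar and board. I'll check it in enlarged crops.

```bash
python3 - <<'E'
from h import *
f,K,T=load("top0")
def crop(x0,y0,x1,y1,s,n):
    cv2.imwrite(f"pics/{n}.png",cv2.resize(f[y0:y1,x0:x1],None,fx=s,fy=s,interpolation=cv2.INTER_CUBIC))
crop(250,155,450,305,4,"c_mid"); crop(65,195,225,310,5,"c_cl"); crop(430,190,590,300,5,"c_lid"); crop(255,240,435,350,4,"c_row")
E
```

```text
(no output)
```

View pics/c_mid.png

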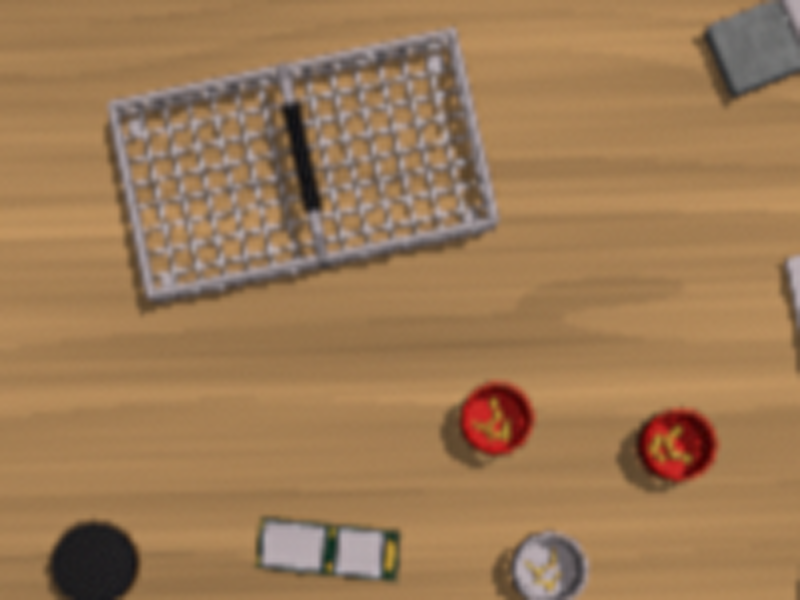

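View pics/c_cl.png

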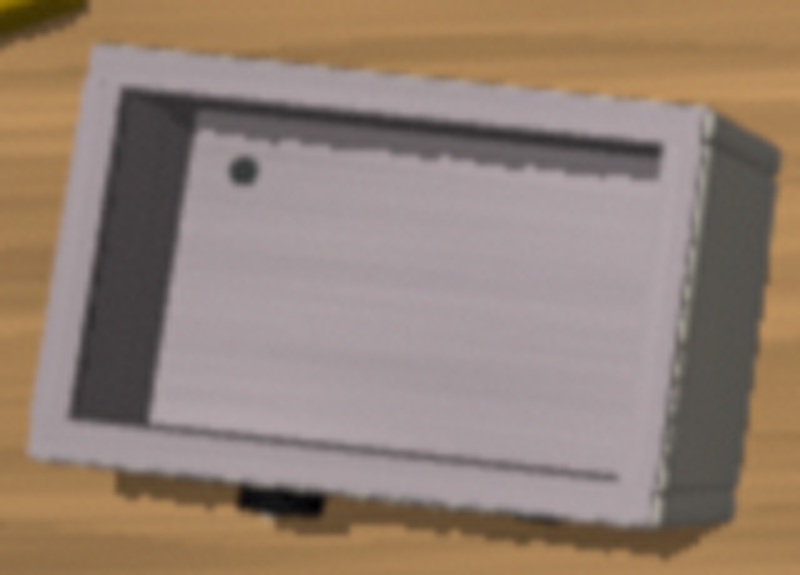

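View pics/c_lid.png

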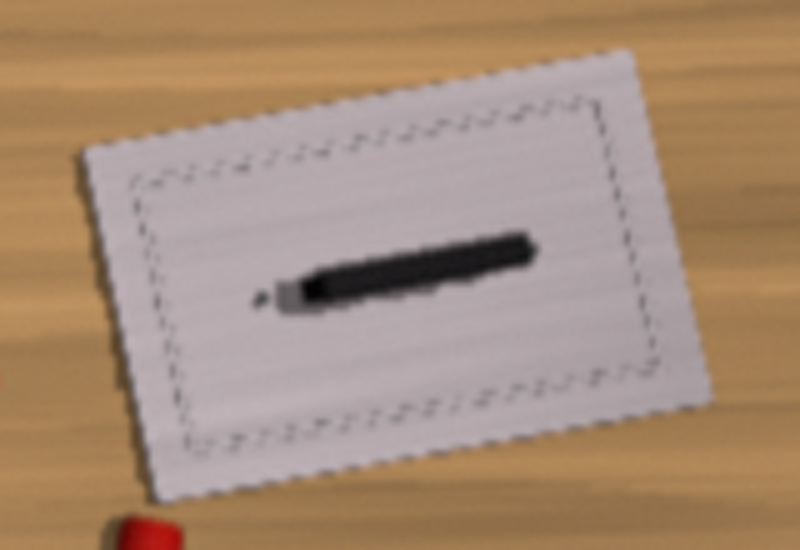

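View pics/c_row.png

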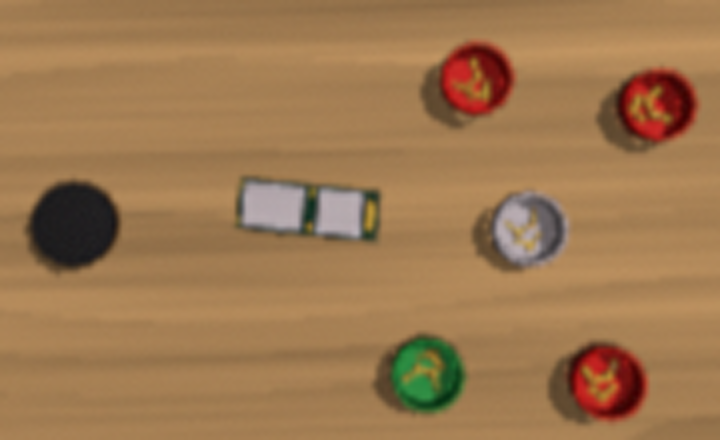

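The crop confirms it: the bare steel cup with brass screws is at (387,297); red and green are look-alikes. Now the poses.

```bash
cat >> h.py <<'E'
def pose(q,w=None):
    "q: 4 xy corners in order; returns centre, long-axis angle deg, sizes"
    q=np.asarray(q)[:,:2]; c=q.mean(0); e=[(q[1]-q[0]+q[2]-q[3])/2,(q[2]-q[1]+q[3]-q[0])/2]
    L=[np.linalg.norm(v) for v in e]; l=e[int(np.argmax(L))]
    return (c*1000).round(1),np.degrees(np.arctan2(l[1],l[0])).round(2)%180,(np.array(L)*1000).round(1)
E
python3 - <<'E'
from h import *
f,K,T=load("top0")
def C(pts,o,s,z): return p2w(K,T,(np.array(pts,float)+.5)/s-.5+np.array(o),z)
print("cleaner",pose(C([(95,45),(708,107),(655,525),(30,458)],(65,195),5,.115)))
print("mouth",pose(C([(120,88),(662,145),(615,480),(70,420)],(65,195),5,.115)))
print("basket",pose(C([(112,104),(454,32),(494,218),(148,298)],(250,155),4,.032)))
h=C([(292,103),(315,210)],(250,155),4,.045); print("sleeve",h.mean(0),np.degrees(np.arctan2(*(h[0]-h[1])[1::-1])))
print("lid",pose(C([(84,148),(630,50),(714,402),(158,502)],(430,190),5,.011)))
h=C([(302,285),(535,248)],(430,190),5,.044); print("lidh",h.mean(0),np.degrees(np.arctan2(*(h[0]-h[1])[1::-1])),np.linalg.norm(h[0]-h[1]))
print("board",pose(C([(262,518),(398,530),(396,578),(257,570)],(250,155),4,.004)))
print("cup",C([(529,229)],(255,240),4,.036))
for n,p in dict(r1=(477,79),r2=(657,106),g=(427,375),r3=(607,382),jar=(74,225)).items(): print(n,C([p],(255,240),4,.036))
s=arm.observe(); Rm=R.from_rotvec(s["orientation"]).as_matrix(); print(Rm.round(3))
E
```

```text
cleaner (array([537.2, 350.6]), np.float64(82.39), array([230.9, 153.1]))
mouth (array([537.2, 352.5]), np.float64(82.2), array([202.9, 123. ]))
basket (array([646.1,   8.3]), np.float64(100.73), array([177.3,  99. ]))
sleeve [0.64652897 0.00725119 0.045     ] 10.28941602717357
lid (array([ 537.4, -358.7]), np.float64(98.51), array([225. , 145.3]))
lidh [ 0.53733121 -0.35514998  0.044     ] 97.34453604172093 0.09143890592259696
board (array([452.3,   1.1]), np.float64(84.26), array([69.9, 25.3]))
cup [[ 0.43975222 -0.10660309  0.036     ]]
r1 [[ 0.51380159 -0.08416248  0.036     ]]
r2 [[ 0.4979218  -0.17171553  0.036     ]]
g [[ 0.37081079 -0.05432553  0.036     ]]
r3 [[ 0.36524084 -0.14111687  0.036     ]]
jar [[0.44787596 0.11617177 0.036     ]]
[[ 0.924  0.382 -0.   ]
 [ 0.382 -0.924  0.001]
 [ 0.    -0.001 -1.   ]]
```

Request:
apply_moves(
  plan=[
    [26,31,0,0,0,-6,1],
    [52,62,0,0,0,-12,1],
    [78,92,0,0,0,-12,1],
    [104,123,0,0,0,-12,1],
    [130,154,0,0,0,-12,1],
    [156,185,0,0,0,-12,1],
    [182,216,0,0,0,-12,1],
    [208,246,0,0,0,-12,1],
  ],
  grip_force=20,
)

```text
time: 0.82
tool_pos: [0.4189, -0.2604, 0.2305]
orientation: [3.129, 0.286, 0.0]
wrist_force: [0.3, -0.8, -0.6]
gripper_width: 0.997
```

Request:
apply_moves(
  plan=[
    [26,31,0,0,0,0,1],
    [52,62,0,0,0,0,1],
    [78,92,0,0,0,0,1],
    [104,123,0,0,0,0,1],
    [130,154,0,0,0,0,1],
    [156,185,0,0,0,0,1],
    [182,216,0,0,0,0,1],
    [208,246,0,0,0,0,1],
  ],
)

```text
time: 1.48
tool_pos: [0.6269, -0.0143, 0.2302]
orientation: [-3.128, -0.287, 0.001]
wrist_force: [1.0, -0.4, 0.6]
gripper_width: 0.999
```

```bash
python3 - <<'E'
from h import *
f,K,T=grab("wrist","w1"); print(arm.observe()["tool_pos"],abs(arm.observe()["qvel"]).max())
E
```

```text
[ 0.62956972 -0.00953155  0.22931741] 0.12161916899557089
```

View pics/w1.png

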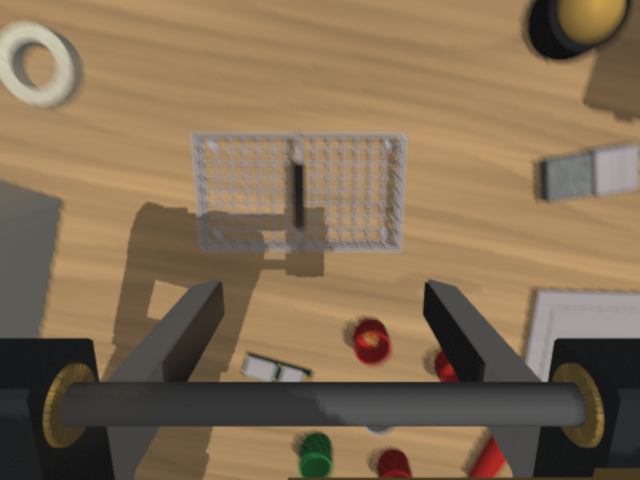

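```bash
python3 - <<'E'
from h import *
f,K,T=load("w1")
print(pose(p2w(K,T,[(193,134),(405,134),(402,250),(200,250)],.032)))
h=p2w(K,T,[(298,163),(300,229)],.045); print(h.mean(0),np.degrees(np.arctan2(*(h[0]-h[1])[1::-1])))
print(p2w(K,T,[(372,337)],.036), pose(p2w(K,T,[(250,353),(312,373),(303,383),(242,372)],.006)))
s=arm.observe();print(s["tool_pos"],s["orientation"])
E
```

```text
(array([647.5,   9.3]), np.float64(100.45), array([178.1, 100. ]))
[0.64717729 0.00935501 0.045     ] 11.318055752982414
[[ 0.52831171 -0.07936993  0.036     ]] (array([458.3,   3. ]), np.float64(84.53), array([65.9, 19.4]))
[ 0.62956972 -0.00953155  0.22931741] [-3.12662477e+00 -2.91544089e-01  4.63092516e-04]
```

Request:
apply_moves(
  plan=[
    [21,25,-20,0,0,-1,0.5],
    [21,25,-50,0,0,-1,0.5],
    [21,25,-80,0,0,-1,0.5],
    [21,25,-100,0,0,-1,0.5],
    [21,25,-120,0,0,-1,0.5],
    [21,25,-130,0,0,-1,0.5],
    [21,25,-130,0,0,-1,0.5],
    [21,25,-130,0,0,-1,0.5],
  ],
)

```text
time: 2.2
tool_pos: [0.6471, 0.0086, 0.1009]
orientation: [-3.131, -0.259, 0.0]
wrist_force: [0.3, -0.2, 1.0]
gripper_width: 0.507
```

```bash
python3 - <<'E'
from h import *
s=arm.observe();print(s["tool_pos"],abs(s["qvel"]).max(),s["gripper_width"])
m=R.from_rotvec(s["orientation"]).as_matrix();print(np.degrees(np.arctan2(m[1,1],m[0,1])),m[2,2])
E
```

```text
[0.64712621 0.00862595 0.10085775] 0.026941470448649592 0.5074372519488899
-80.55454419881256 -0.9999999973283241
```

Request:
apply_moves(
  plan=[
    [0,0,-20,0,0,1,0.5],
    [0,0,-40,0,0,1,0.5],
    [0,0,-52,0,0,1,0.5],
    [0,0,-52,0,0,1,0],
    [0,0,-52,0,0,1,0],
    [0,0,-52,0,0,1,0],
    [0,0,-52,0,0,1,0],
    [0,0,-52,0,0,1,0],
  ],
  grip_force=30,
)

```text
time: 2.87
tool_pos: [0.6475, 0.0087, 0.0496]
orientation: [3.128, 0.286, 0.003]
wrist_force: [1.1, 0.2, -0.3]
gripper_width: 0.18
```

Request:
apply_moves(
  plan=[
    [0,0,0,0,0,0,0],
    [0,0,0,0,0,0,0],
    [0,0,5,0,0,0,0],
    [0,0,20,0,0,0,0],
    [0,0,50,0,0,0,0],
    [0,0,85,0,0,0,0],
    [0,0,125,0,0,0,0],
    [0,0,150,0,0,0,0],
  ],
)

```text
time: 3.53
tool_pos: [0.6474, 0.0087, 0.2027]
orientation: [3.128, 0.286, 0.005]
wrist_force: [-0.1, 0.7, -1.5]
gripper_width: 0.095
```

Request:
apply_moves(
  plan=[
    [-5,15,10,0,0,-1,0],
    [-14,43,10,0,0,-4,0],
    [-25,78,10,0,0,-7,0],
    [-37,115,10,0,0,-10,0],
    [-49,153,10,0,0,-13,0],
    [-61,190,10,0,0,-16,0],
    [-73,228,10,0,0,-18,0],
    [-85,264,10,0,0,-18,0],
  ],
)

```text
time: 4.2
tool_pos: [0.5609, 0.2745, 0.2086]
orientation: [3.134, -0.21, -0.0]
wrist_force: [0.9, -0.2, -2.6]
gripper_width: 0.096
```

Request:
apply_moves(
  plan=[
    [-10,32,0,0,0,0,0],
    [-18,56,0,0,0,0,0],
    [-23,72,0,0,0,0,0],
    [-25,79,0,0,0,0,0],
    [-25,79,0,0,0,0,0],
    [-25,79,0,0,0,0,0],
    [-25,79,0,0,0,0,0],
    [-25,79,0,0,0,0,0],
  ],
)

```text
time: 4.87
tool_pos: [0.5376, 0.3505, 0.2085]
orientation: [3.135, -0.209, 0.0]
wrist_force: [0.3, 0.3, -2.5]
gripper_width: 0.097
```

```bash
cat >> h.py <<'E'
def st():
    s=arm.observe(); m=R.from_rotvec(s["orientation"]).as_matrix()
    print("t",round(s["time"],2),"tcp",(s["tool_pos"]*1000).round(1),"phi",np.degrees(np.arctan2(m[1,1],m[0,1])).round(2),"tilt",np.degrees(np.arccos(-m[2,2])).round(2),"F",s["wrist_force"].round(1),"g",round(s["gripper_width"],3),"v",abs(s["qvel"]).max().round(3))
E
python3 - <<'E'
from h import *
st(); f,K,T=grab("wrist","w2"); grab("top","t2"); st()
E
```

```text
t 4.87 tcp [537.6 350.5 208.5] phi -97.64 tilt 0.01 F [ 0.3  0.3 -2.5] g 0.097 v 0.002
t 4.97 tcp [537.4 350.8 208.5] phi -97.62 tilt 0.0 F [ 0.9 -0.3 -2.9] g 0.095 v 0.005
```

View pics/w2.png

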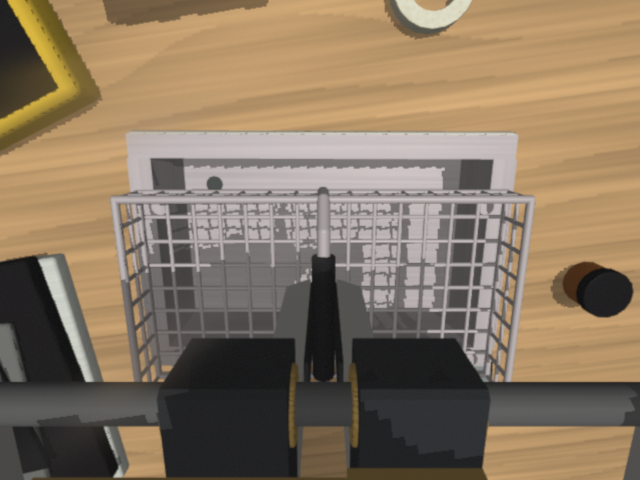

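View pics/t2.png

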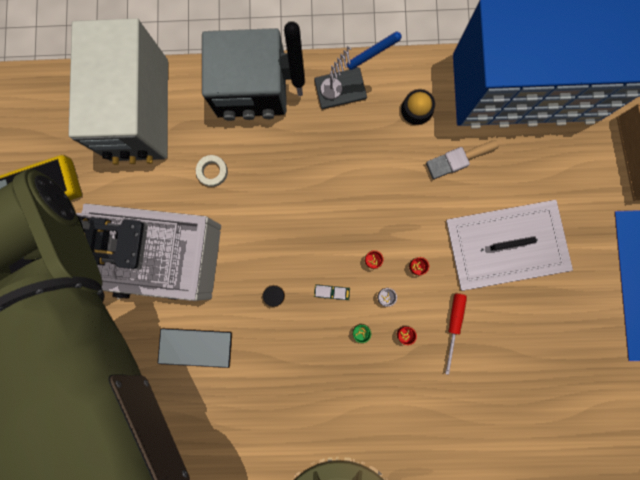

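```bash
python3 - <<'E'
from h import *
f,K,T=load("w2")
a=np.radians(82.3); ey=np.array([np.cos(a),np.sin(a)]); ex=np.array([np.sin(a),-np.cos(a)])
c=np.array([.5372,.352])
def loc(px,z):
    for p in p2w(K,T,px,z): d=p[:2]-c; print(px and "", (d@ex*1000).round(1),(d@ey*1000).round(1))
print("outer");loc([(128,133),(517,135)],.115)
print("inner");loc([(151,159),(493,160)],.115)
print("basket");loc([(115,200),(532,200)],.192)
E
```

```text
outer
 75.5 111.6
 74.6 -115.0
inner
 60.7 99.8
 60.3 -102.5
basket
 48.1 84.9
 48.2 -89.1
```

The wrist view shows the tank mouth (inner far corners at (151,159) and (493,160)) and the basket's far corners at (115,200) and (532,200). Basket and tank are aligned to about 1.5 mm, so I'm lowering it.

Request:
apply_moves(
  plan=[
    [0,0,-15,0,0,0,0],
    [0,0,-35,0,0,0,0],
    [0,0,-55,0,0,0,0],
    [0,0,-72,0,0,0,0],
    [0,0,-84,0,0,0,0],
    [0,0,-92,0,0,0,0],
    [0,0,-97,0,0,0,0],
    [0,0,-100,0,0,0,0],
  ],
)

```text
time: 5.63
tool_pos: [0.5372, 0.3516, 0.1084]
orientation: [-3.135, 0.207, -0.0]
wrist_force: [1.0, 0.6, -3.1]
gripper_width: 0.094
```

Request:
apply_moves(
  plan=[
    [0,0,-1,0,0,0,0],
    [0,0,-2,0,0,0,0],
    [0,0,-3,0,0,0,0],
    [0,0,-3.5,0,0,0,0],
    [0,0,-3.5,0,0,0,0],
    [0,0,-3.5,0,0,0,0],
    [0,0,-3.5,0,0,0,0],
    [0,0,-3.5,0,0,0,0],
  ],
)

```text
time: 6.3
tool_pos: [0.5374, 0.3519, 0.1061]
orientation: [-3.134, 0.207, -0.002]
wrist_force: [-2.3, -0.8, 6.5]
gripper_width: 0.097
```

Request:
apply_moves(
  plan=[
    [0,0,0.5,0,0,0,0.4],
    [0,0,0.5,0,0,0,0.4],
    [0,0,0.5,0,0,0,0.4],
    [0,0,0.5,0,0,0,0.4],
    [0,0,20,0,0,0,0.4],
    [0,0,60,0,0,0,0.4],
    [0,0,100,0,0,0,0.4],
    [0,0,120,0,0,0,0.4],
  ],
)

```text
time: 6.97
tool_pos: [0.5377, 0.3521, 0.23]
orientation: [-3.132, 0.207, -0.007]
wrist_force: [-0.3, -0.2, 0.8]
gripper_width: 0.404
```

```bash
python3 - <<'E'
from h import *
st(); f,K,T=grab("wrist","w3"); st()
E
```

```text
t 6.97 tcp [537.7 352.1 230. ] phi -97.55 tilt 0.31 F [-0.3 -0.2  0.8] g 0.404 v 0.416
t 7.02 tcp [538.4 352.5 232.7] phi -97.55 tilt 0.53 F [0.5 0.7 2.7] g 0.403 v 0.105
```

View pics/w3.png

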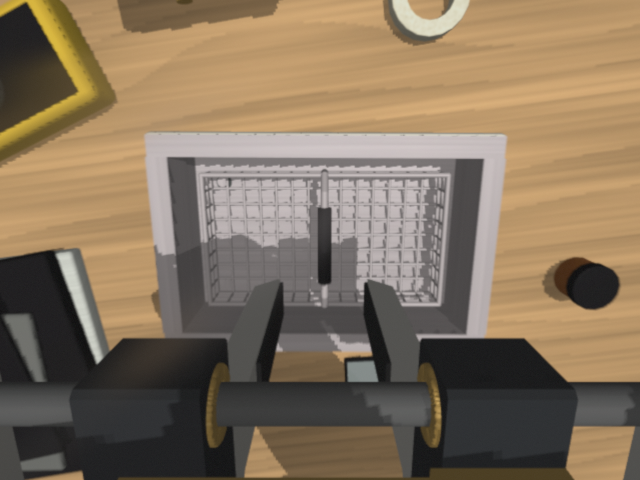

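```bash
python3 - <<'E'
from h import *
f,K,T=load("w3")
print(pose(p2w(K,T,[(201,174),(450,174),(444,305),(207,305)],.089)))
h=p2w(K,T,[(324,208),(325,283)],.102); print(h.mean(0),np.degrees(np.arctan2(*(h[0]-h[1])[1::-1])))
print("mouth",pose(p2w(K,T,[(167,157),(482,157),(469,335),(183,335)],.115)))
E
```

```text
(array([535. , 350.7]), np.float64(82.48), array([180.4, 100.3]))
[0.53536954 0.35125441 0.102     ] -6.780787080547251
mouth (array([535.5, 350.8]), np.float64(82.49), array([204.2, 125.5]))
```

Request:
apply_moves(
  plan=[
    [-3,-15,0,0,0,6,0.6],
    [-10,-45,0,0,0,12,0.6],
    [-17,-80,0,0,0,18,0.6],
    [-24,-115,0,0,0,24,0.6],
    [-31,-150,0,0,0,30,0.6],
    [-38,-185,0,0,0,36,0.6],
    [-45,-220,0,0,0,42,0.6],
    [-53,-255,0,0,0,48,0.6],
  ],
)

```text
time: 7.68
tool_pos: [0.4833, 0.0951, 0.2247]
orientation: [2.945, 1.094, -0.0]
wrist_force: [0.9, 0.5, -1.2]
gripper_width: 0.6
```

Request:
apply_moves(
  plan=[
    [-6,-30,0,0,0,6,0.6],
    [-13,-60,0,0,0,12,0.6],
    [-20,-95,0,0,0,18,0.6],
    [-27,-130,0,0,0,25,0.6],
    [-34,-157,0,0,0,32,0.6],
    [-38,-173,0,0,0,38,0.6],
    [-40,-182,0,0,0,44,0.6],
    [-40,-182,0,0,0,44,0.6],
  ],
)

```text
time: 8.35
tool_pos: [0.4436, -0.0868, 0.2248]
orientation: [2.323, 2.115, -0.0]
wrist_force: [-0.1, -0.1, -0.6]
gripper_width: 0.602
```

```bash
python3 - <<'E'
from h import *
arm.grab_frame("top"); arm.grab_frame("top")
st(); f,K,T=grab("wrist","w4"); st()
E
```

```text
t 8.45 tcp [444.  -85.2 224.8] phi -5.81 tilt 0.01 F [ 0.6 -0.3  0.3] g 0.595 v 0.023
t 8.5 tcp [444.1 -84.8 224.8] phi -5.76 tilt 0.01 F [ 0.2  0.3 -0.1] g 0.597 v 0.012
```

View pics/w4.png

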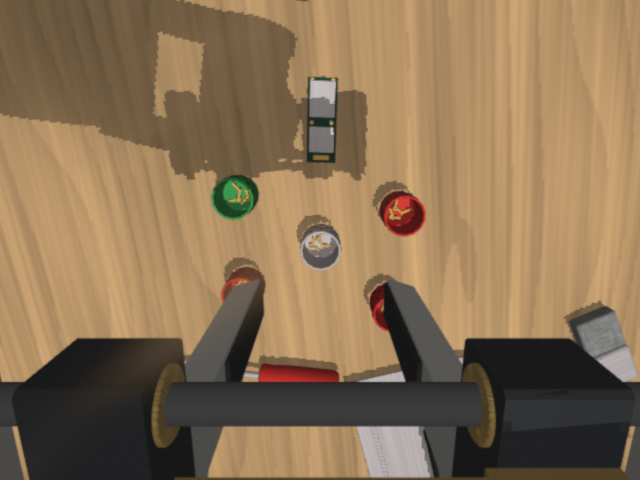

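```bash
python3 - <<'E'
from h import *
f,K,T=load("w4")
cv2.imwrite("pics/w4c.png",cv2.resize(f[60:280,200:440],None,fx=3,fy=2.7*3/2.7,interpolation=cv2.INTER_CUBIC)[:600])
print("board",pose(p2w(K,T,[(308,77),(338,77),(335,161),(307,161)],.004)))
print("cup",p2w(K,T,[(321,248)],.036))
E
```

```text
board (array([451.5,   0.9]), np.float64(82.71), array([25.4, 70.5]))
cup [[ 0.43975016 -0.10589997  0.036     ]]
```

View pics/w4c.png

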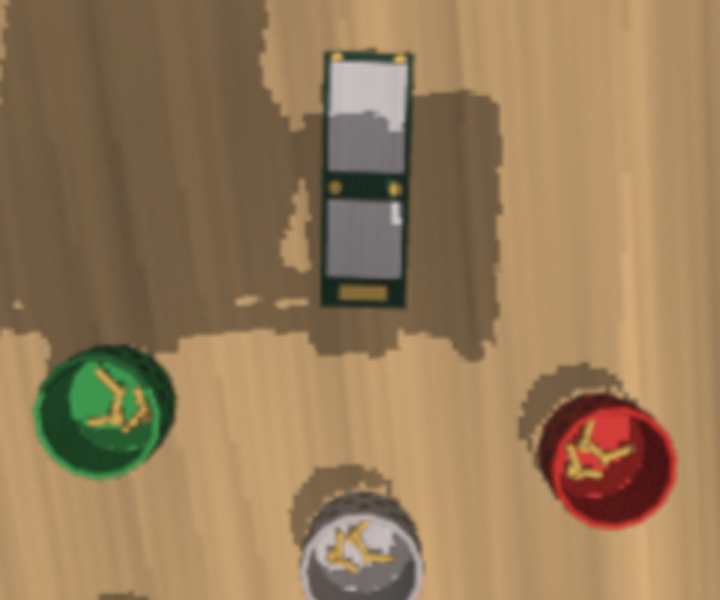

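The crop shows the steel cup's rim centred at about (321,250) in the full frame, and the board cans up at (322,119). I'll take the cup first.

Request:
apply_moves(
  plan=[
    [-2,-11,-20,0,0,0,0.6],
    [-4,-22,-55,0,0,0,0.6],
    [-4,-22,-90,0,0,0,0.6],
    [-4,-22,-120,0,0,0,0.6],
    [-4,-22,-140,0,0,0,0.6],
    [-4,-22,-150,0,0,0,0.6],
    [-4,-22,-150,0,0,0,0.6],
    [-4,-22,-150,0,0,0,0.6],
  ],
  grip_force=15,
)

```text
time: 9.17
tool_pos: [0.4405, -0.1069, 0.0755]
orientation: [2.327, 2.111, 0.0]
wrist_force: [0.6, 0.2, 0.8]
gripper_width: 0.601
```

```bash
python3 - <<'E'
from h import *
st(); f,K,T=grab("wrist","w5"); 
print(w2p(K,T,[.440,-.107,.036]))
E
```

```text
t 9.17 tcp [ 440.5 -106.9   75.5] phi -5.58 tilt 0.01 F [0.6 0.2 0.8] g 0.601 v 0.025
[[322.70727709 286.87914197]]
```

View pics/w5.png

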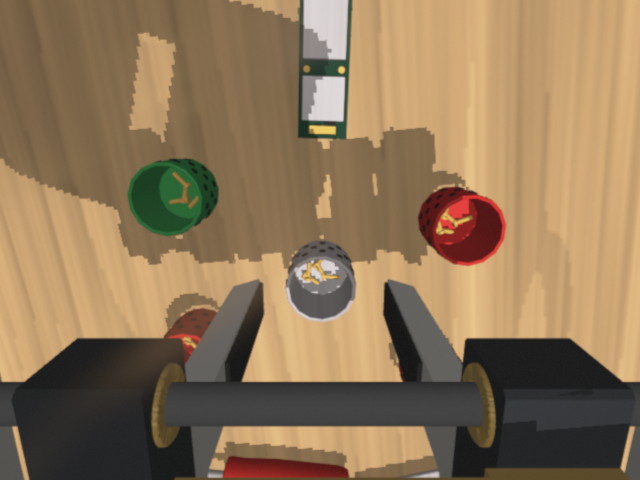

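Request:
apply_moves(
  plan=[
    [0,0,-20,0,0,0,0.6],
    [0,0,-38,0,0,0,0.6],
    [0,0,-45,0,0,0,0.6],
    [0,0,-45,0,0,0,0.6],
    [0,0,-45,0,0,0,0.3],
    [0,0,-45,0,0,0,0.3],
    [0,0,-45,0,0,0,0.3],
    [0,0,-45,0,0,0,0.3],
  ],
)

```text
time: 9.88
tool_pos: [0.4404, -0.1075, 0.0309]
orientation: [2.326, 2.11, 0.001]
wrist_force: [-2.1, 0.7, 7.0]
gripper_width: 0.386
```

Request:
apply_moves(
  plan=[
    [0,0,0,0,0,0,0.3],
    [0,0,0,0,0,0,0.3],
    [0,0,5,0,0,0,0.3],
    [0,0,20,0,0,0,0.3],
    [0,0,50,0,0,0,0.3],
    [0,0,85,0,0,0,0.3],
    [0,0,120,0,0,0,0.3],
    [0,0,140,0,0,0,0.3],
  ],
)

```text
time: 10.55
tool_pos: [0.4406, -0.1075, 0.174]
orientation: [2.324, 2.109, 0.003]
wrist_force: [0.2, 0.6, -1.0]
gripper_width: 0.382
```

```bash
python3 - <<'E'
from h import *
st(); f,K,T=grab("wrist","w6"); st()
E
```

```text
t 10.55 tcp [ 440.6 -107.5  174. ] phi -5.55 tilt 0.23 F [ 0.2  0.6 -1. ] g 0.382 v 0.512
t 10.6 tcp [ 441.7 -107.8  176.4] phi -5.55 tilt 0.46 F [ 1.5 -0.9  2.9] g 0.385 v 0.123
```

View pics/w6.png

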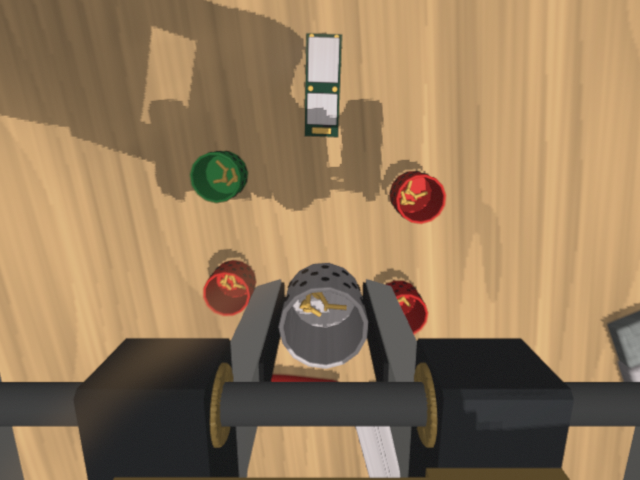

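Request:
apply_moves(
  plan=[
    [3,15,20,0,0,-2,0.3],
    [9,42,20,0,0,-2,0.3],
    [16,75,20,0,0,-2,0.3],
    [23,108,20,0,0,-2,0.3],
    [31,143,20,0,0,-2,0.3],
    [38,178,20,0,0,-2,0.3],
    [46,213,20,0,0,-2,0.3],
    [53,248,20,0,0,-2,0.3],
  ],
)

```text
time: 11.27
tool_pos: [0.4929, 0.1425, 0.1899]
orientation: [2.363, 2.07, -0.0]
wrist_force: [0.4, 0.2, -0.6]
gripper_width: 0.388
```

Request:
apply_moves(
  plan=[
    [7,33,0,0,0,0,0.3],
    [14,66,0,0,0,0,0.3],
    [21,97,0,0,0,0,0.3],
    [27,125,0,0,0,0,0.3],
    [32,146,0,0,0,0,0.3],
    [35,159,0,0,0,0,0.3],
    [36,165,0,0,0,0,0.3],
    [36,165,0,0,0,0,0.3],
  ],
)

```text
time: 11.93
tool_pos: [0.5288, 0.3064, 0.1895]
orientation: [-2.362, -2.071, 0.001]
wrist_force: [1.2, -0.8, -1.4]
gripper_width: 0.388
```

```bash
python3 - <<'E'
from h import *
arm.grab_frame("top"); arm.grab_frame("top");st(); f,K,T=grab("wrist","w7"); st()
E
```

```text
t 12.03 tcp [528.8 305.1 189.8] phi -7.56 tilt 0.03 F [-0.  -0.9 -0.9] g 0.384 v 0.011
t 12.08 tcp [528.9 304.8 189.9] phi -7.59 tilt 0.02 F [ 0.2  0.4 -1.2] g 0.385 v 0.005
```

View pics/w7.png

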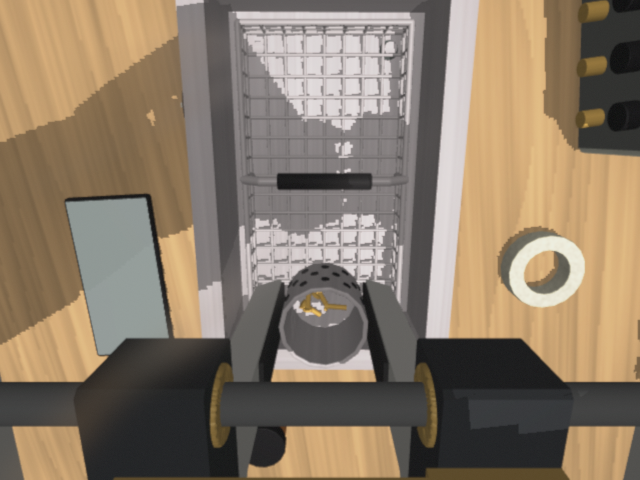

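Request:
apply_moves(
  plan=[
    [0,0,-15,0,0,0,0.3],
    [0,0,-35,0,0,0,0.3],
    [0,0,-55,0,0,0,0.3],
    [0,0,-72,0,0,0,0.3],
    [0,0,-83,0,0,0,0.3],
    [0,0,-89,0,0,0,0.3],
    [0,0,-92,0,0,0,0.3],
    [0,0,-93,0,0,0,0.3],
  ],
)

```text
time: 12.75
tool_pos: [0.5292, 0.3055, 0.0973]
orientation: [2.363, 2.07, 0.001]
wrist_force: [0.0, 0.4, -1.2]
gripper_width: 0.386
```

Request:
apply_moves(
  plan=[
    [0,0,-0.5,0,0,0,0.3],
    [0,0,-1,0,0,0,0.3],
    [0,0,-1.5,0,0,0,0.3],
    [0,0,-2,0,0,0,0.3],
    [0,0,-2.5,0,0,0,0.3],
    [0,0,-3,0,0,0,0.3],
    [0,0,-3,0,0,0,0.3],
    [0,0,-3,0,0,0,0.3],
  ],
)

```text
time: 13.42
tool_pos: [0.5292, 0.3058, 0.0949]
orientation: [2.363, 2.07, 0.001]
wrist_force: [-2.4, -1.5, 6.6]
gripper_width: 0.388
```

Request:
apply_moves(
  plan=[
    [0,0,0.5,0,0,0,0.52],
    [0,0,0.5,0,0,0,0.52],
    [0,0,0.5,0,0,0,0.52],
    [0,0,0.5,0,0,0,0.52],
    [0,0,15,0,0,0,0.52],
    [0,0,45,0,0,0,0.52],
    [0,0,85,0,0,0,0.52],
    [0,0,115,0,0,0,0.52],
  ],
)

```text
time: 14.08
tool_pos: [0.5291, 0.3057, 0.2115]
orientation: [2.363, 2.07, 0.002]
wrist_force: [-1.3, -0.0, 1.0]
gripper_width: 0.522
```

```bash
python3 - <<'E'
from h import *
arm.grab_frame("top");st(); f,K,T=grab("wrist","w8"); st()
E
```

```text
t 14.13 tcp [530.6 306.5 217.7] phi -7.55 tilt 0.54 F [0.4 0.3 5. ] g 0.522 v 0.137
t 14.18 tcp [530.5 306.5 214.5] phi -7.55 tilt 0.49 F [-0.5  0.2  0.7] g 0.52 v 0.087
```

View pics/w8.png

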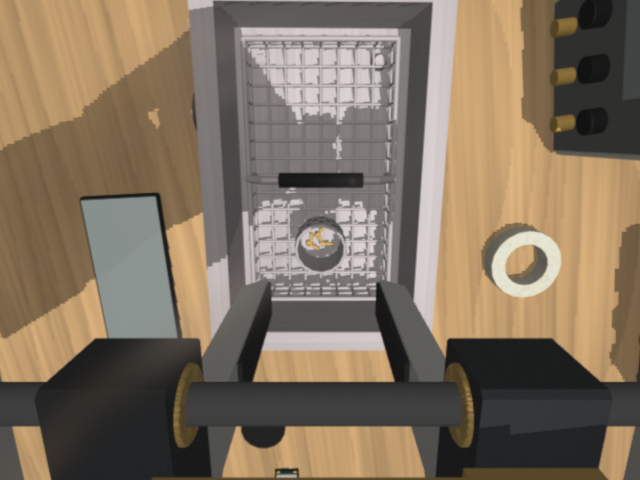

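The cup stands upright at (320,244), clear of the walls and handle. Next the board.

Request:
apply_moves(
  plan=[
    [-4,-15,0,0,0,1,0.5],
    [-12,-48,0,0,0,1,0.5],
    [-22,-86,0,0,0,1,0.5],
    [-32,-125,0,0,0,1,0.5],
    [-42,-164,0,0,0,1,0.5],
    [-52,-203,0,0,0,1,0.5],
    [-62,-242,0,0,0,1,0.5],
    [-71,-280,0,0,0,1,0.5],
  ],
)

```text
time: 14.85
tool_pos: [0.4568, 0.0241, 0.2082]
orientation: [-2.344, -2.091, 0.001]
wrist_force: [0.9, 1.0, -1.1]
gripper_width: 0.499
```

Request:
apply_moves(
  plan=[
    [-6,-20,-20,0,0,0,0.5],
    [-7,-24,-55,0,0,0,0.5],
    [-7,-24,-90,0,0,0,0.5],
    [-7,-24,-115,0,0,0,0.5],
    [-7,-24,-125,0,0,0,0.5],
    [-7,-24,-130,0,0,0,0.5],
    [-7,-24,-130,0,0,0,0.5],
    [-7,-24,-130,0,0,0,0.5],
  ],
)

```text
time: 15.52
tool_pos: [0.4516, 0.0018, 0.0799]
orientation: [2.344, 2.091, 0.001]
wrist_force: [-0.9, 0.2, 0.4]
gripper_width: 0.499
```

```bash
python3 - <<'E'
from h import *
st(); f,K,T=grab("wrist","w9"); st(); print(w2p(K,T,[.452,.001,.005]))
E
```

```text
t 15.52 tcp [451.6   1.8  79.9] phi -6.53 tilt 0.08 F [-0.9  0.2  0.4] g 0.499 v 0.016
t 15.57 tcp [451.7   1.8  80.2] phi -6.54 tilt 0.11 F [0.1 0.7 0.1] g 0.506 v 0.006
[[324.188224  266.2425659]]
```

View pics/w9.png

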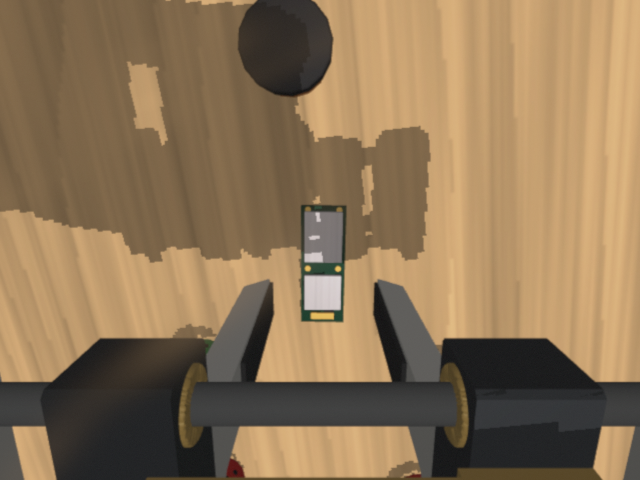

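Request:
apply_moves(
  plan=[
    [0,-0.5,-20,0,0,0,0.5],
    [0,-0.5,-38,0,0,0,0.5],
    [0,-0.5,-48,0,0,0,0.5],
    [0,-0.5,-52,0,0,0,0.5],
    [0,-0.5,-53,0,0,0,0.5],
    [0,-0.5,-53,0,0,0,0.5],
    [0,-0.5,-53,0,0,0,0.2],
    [0,-0.5,-53,0,0,0,0.2],
  ],
  grip_force=12,
)

```text
time: 16.23
tool_pos: [0.4515, 0.0012, 0.0267]
orientation: [2.344, 2.09, 0.001]
wrist_force: [-0.2, -0.0, -0.2]
gripper_width: 0.394
```

Request:
apply_moves(
  plan=[
    [0,0,0,0,0,0,0.2],
    [0,0,0,0,0,0,0.2],
    [0,0,0,0,0,0,0.2],
    [0,0,0,0,0,0,0.2],
    [0,0,0,0,0,0,0.2],
    [0,0,5,0,0,0,0.2],
    [0,0,20,0,0,0,0.2],
    [0,0,40,0,0,0,0.2],
  ],
)

```text
time: 16.9
tool_pos: [0.4501, 0.0012, 0.0656]
orientation: [-2.343, -2.089, 0.003]
wrist_force: [0.1, 0.5, 0.3]
gripper_width: 0.269
```

```bash
python3 - <<'E'
from h import *
st(); f,K,T=grab("wrist","w10"); st(); grab("scene","s10")
E
```

```text
t 16.9 tcp [450.1   1.2  65.6] phi -6.56 tilt 0.17 F [0.1 0.5 0.3] g 0.269 v 0.589
t 16.95 tcp [452.1   1.1  69.6] phi -6.55 tilt 0.16 F [2.2 0.4 4.8] g 0.269 v 0.095
```

View pics/w10.png

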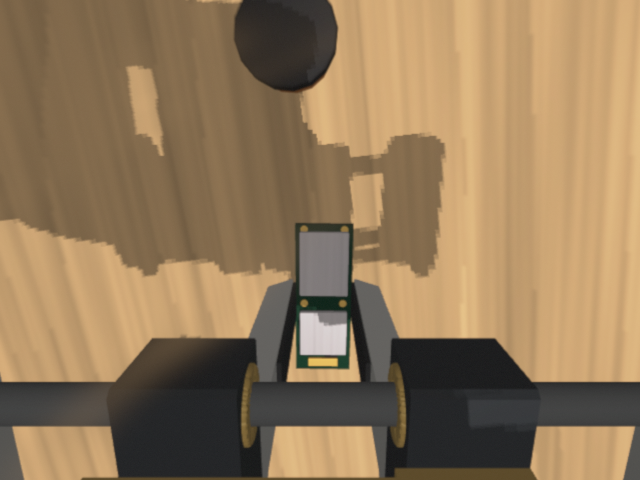

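```bash
python3 - <<'E'
from h import *
f,K,T=load("w10")
print(pose(p2w(K,T,[(295,224),(353,224),(349.5,368),(296.5,368)],.045)))
E
```

```text
(array([450.1,   2.2]), np.float64(83.07), array([25.2, 70.2]))
```

Request:
apply_moves(
  plan=[
    [0,0,30,0,0,0,0.2],
    [0,0,65,0,0,0,0.2],
    [0,0,100,0,0,0,0.2],
    [4,20,125,0,0,-1,0.2],
    [13,55,125,0,0,-1,0.2],
    [21,90,125,0,0,-1,0.2],
    [29,127,125,0,0,-1,0.2],
    [37,164,125,0,0,-1,0.2],
  ],
)

```text
time: 17.67
tool_pos: [0.4879, 0.1668, 0.1904]
orientation: [-2.363, -2.07, 0.0]
wrist_force: [0.8, -1.0, 0.2]
gripper_width: 0.271
```

Request:
apply_moves(
  plan=[
    [8,36,0,0,0,0,0.2],
    [16,72,0,0,0,0,0.2],
    [24,108,0,0,0,0,0.2],
    [32,144,0,0,0,0,0.2],
    [40,178,0,0,0,0,0.2],
    [47,206,0,0,0,0,0.2],
    [51,224,0,0,0,0,0.2],
    [52,230,0,0,0,0,0.2],
  ],
)

```text
time: 18.33
tool_pos: [0.5396, 0.3974, 0.1892]
orientation: [-2.361, -2.072, 0.002]
wrist_force: [-0.2, -0.9, -0.6]
gripper_width: 0.27
```

```bash
python3 - <<'E'
from h import *
arm.grab_frame("top");arm.grab_frame("top");st(); f,K,T=grab("wrist","w11"); st(); 
E
```

```text
t 18.43 tcp [539.7 395.5 189.6] phi -7.5 tilt 0.09 F [-1.2 -1.1  0.1] g 0.272 v 0.037
t 18.48 tcp [539.8 394.6 190.1] phi -7.54 tilt 0.07 F [-0.1  0.1 -0.5] g 0.274 v 0.023
```

View pics/w11.png

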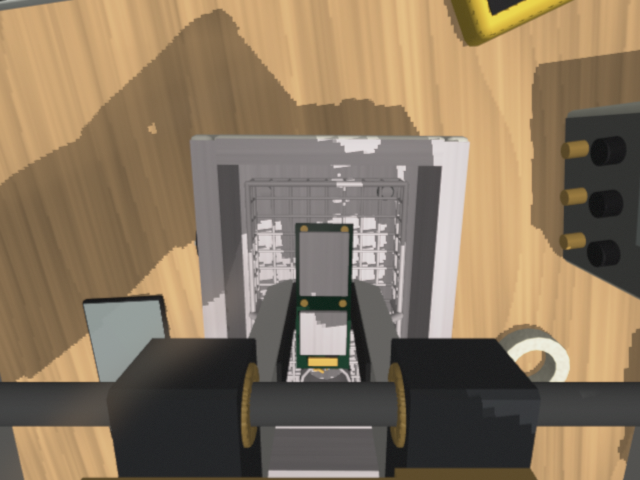

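Request:
apply_moves(
  plan=[
    [1.5,0,-15,0,0,0,0.2],
    [1.5,0,-35,0,0,0,0.2],
    [1.5,0,-55,0,0,0,0.2],
    [1.5,0,-73,0,0,0,0.2],
    [1.5,0,-85,0,0,0,0.2],
    [1.5,0,-91,0,0,0,0.2],
    [1.5,0,-94,0,0,0,0.2],
    [1.5,0,-95,0,0,0,0.2],
  ],
)

```text
time: 19.15
tool_pos: [0.5418, 0.3949, 0.0963]
orientation: [2.363, 2.07, 0.001]
wrist_force: [0.6, -0.5, -0.6]
gripper_width: 0.269
```

Request:
apply_moves(
  plan=[
    [0,0,-0.5,0,0,0,0.2],
    [0,0,-1,0,0,0,0.2],
    [0,0,-1.5,0,0,0,0.2],
    [0,0,-2,0,0,0,0.2],
    [0,0,-2.5,0,0,0,0.2],
    [0,0,-3,0,0,0,0.2],
    [0,0,-3,0,0,0,0.2],
    [0,0,-3,0,0,0,0.2],
  ],
)

```text
time: 19.82
tool_pos: [0.5415, 0.3952, 0.0929]
orientation: [-2.363, -2.07, 0.0]
wrist_force: [0.2, 0.0, 0.9]
gripper_width: 0.271
```

```bash
python3 - <<'E'
from h import *
st(); f,K,T=grab("wrist","w12"); st(); 
E
```

```text
t 19.82 tcp [541.5 395.2  92.9] phi -7.55 tilt 0.0 F [0.2 0.  0.9] g 0.271 v 0.002
t 19.87 tcp [541.5 395.2  92.9] phi -7.55 tilt 0.0 F [ 0.1  0.8 -0.5] g 0.268 v 0.002
```

View pics/w12.png

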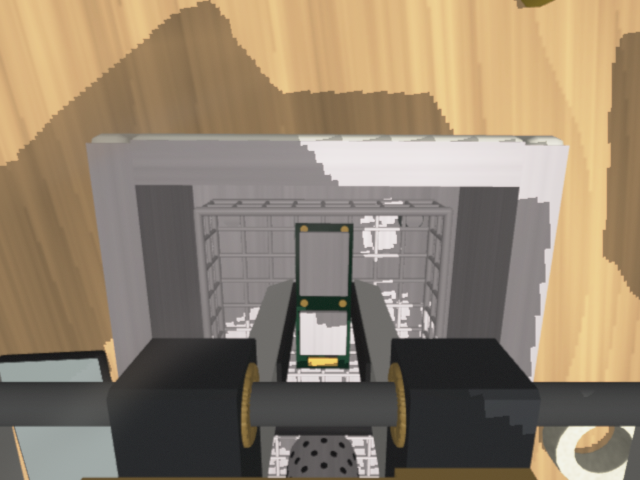

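Request:
apply_moves(
  plan=[
    [0,0,-0.5,0,0,0,0.2],
    [0,0,-1,0,0,0,0.2],
    [0,0,-1.5,0,0,0,0.2],
    [0,0,-2,0,0,0,0.2],
    [0,0,-2.5,0,0,0,0.2],
    [0,0,-2.5,0,0,0,0.2],
    [0,0,-2.5,0,0,0,0.2],
    [0,0,-2.5,0,0,0,0.2],
  ],
)

```text
time: 20.53
tool_pos: [0.5415, 0.3952, 0.0905]
orientation: [-2.363, -2.07, -0.0]
wrist_force: [-0.2, -0.4, 0.0]
gripper_width: 0.27
```

Request:
apply_moves(
  plan=[
    [0,0,-0.2,0,0,0,0.2],
    [0,0,-0.4,0,0,0,0.2],
    [0,0,-0.6,0,0,0,0.2],
    [0,0,-0.8,0,0,0,0.2],
    [0,0,-0.8,0,0,0,0.2],
    [0,0,-0.8,0,0,0,0.2],
    [0,0,-0.8,0,0,0,0.2],
    [0,0,-0.8,0,0,0,0.2],
  ],
)

```text
time: 21.2
tool_pos: [0.5416, 0.3952, 0.0903]
orientation: [2.363, 2.07, 0.001]
wrist_force: [-2.7, -0.8, 6.3]
gripper_width: 0.275
```

Contact at 6 N. Releasing.

Request:
apply_moves(
  plan=[
    [0,0,0.3,0,0,0,0.45],
    [0,0,0.3,0,0,0,0.45],
    [0,0,0.3,0,0,0,0.45],
    [0,0,0.3,0,0,0,0.45],
    [0,0,10,0,0,0,0.45],
    [0,0,40,0,0,0,0.45],
    [0,0,80,0,0,0,0.45],
    [0,0,115,0,0,0,0.45],
  ],
)

```text
time: 21.87
tool_pos: [0.5413, 0.3951, 0.2072]
orientation: [2.363, 2.07, 0.0]
wrist_force: [0.5, -0.2, 0.2]
gripper_width: 0.446
```

Request:
apply_moves(
  plan=[
    [0,-10,0,0,0,0,0.6],
    [-6,-35,15,0,0,0,0.6],
    [-11,-65,25,0,0,0,0.6],
    [-14,-90,30,0,0,0,0.6],
    [-15,-100,30,0,0,0,0.6],
    [-15,-100,30,0,0,0,0.6],
    [-15,-100,30,0,0,0,0.6],
    [-15,-100,30,0,0,0,0.6],
  ],
)

```text
time: 22.53
tool_pos: [0.5265, 0.2961, 0.2342]
orientation: [-2.362, -2.071, 0.001]
wrist_force: [-0.1, 0.6, 0.6]
gripper_width: 0.6
```

```bash
python3 - <<'E'
from h import *
st(); f,K,T=grab("wrist","w13"); st(); 
E
```

```text
t 22.53 tcp [526.5 296.1 234.2] phi -7.52 tilt 0.03 F [-0.1  0.6  0.6] g 0.6 v 0.006
t 22.58 tcp [526.4 296.2 234. ] phi -7.5 tilt 0.05 F [0.4 0.1 0.6] g 0.603 v 0.003
```

View pics/w13.png

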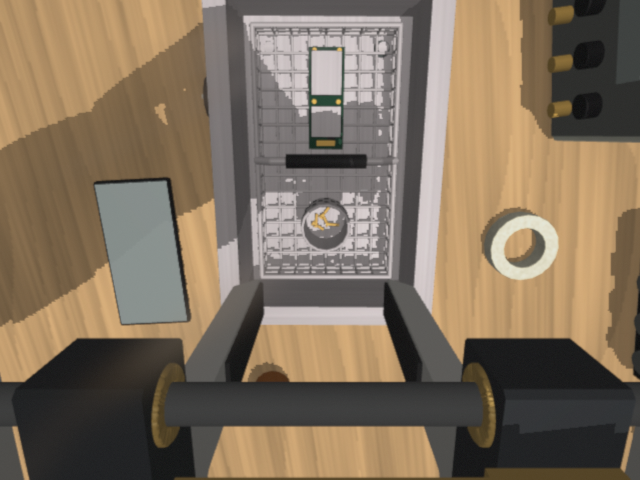

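The board lies flat, cans up, at (326,97) and the cup stands at (325,220), on opposite sides of the handle. Next the lid.

Request:
apply_moves(
  plan=[
    [0,-15,0,0,0,2,0.6],
    [0,-45,0,0,0,4,0.6],
    [0,-80,0,0,0,6,0.6],
    [1,-118,0,0,0,8,0.6],
    [2,-158,0,0,0,10,0.6],
    [3,-198,0,0,0,12,0.6],
    [4,-238,0,0,0,14,0.6],
    [5,-278,0,0,0,16,0.6],
  ],
)

```text
time: 23.25
tool_pos: [0.5316, 0.0162, 0.2344]
orientation: [-2.048, -2.382, 0.0]
wrist_force: [-0.0, 0.3, 0.1]
gripper_width: 0.6
```

Request:
apply_moves(
  plan=[
    [1,-40,0,0,0,0,0.5],
    [2,-80,0,0,0,0,0.5],
    [3,-120,0,0,0,0,0.5],
    [4,-160,0,0,0,0,0.5],
    [5,-200,0,0,0,0,0.5],
    [6,-240,0,0,0,0,0.5],
    [6,-280,0,0,0,0,0.5],
    [6,-315,0,0,0,0,0.5],
  ],
)

```text
time: 23.92
tool_pos: [0.5378, -0.2997, 0.234]
orientation: [-2.051, -2.379, 0.0]
wrist_force: [0.3, 0.4, 0.2]
gripper_width: 0.499
```

Request:
apply_moves(
  plan=[
    [0,-25,0,0,0,0,0.5],
    [0,-42,0,0,0,0,0.5],
    [0,-53,0,0,0,0,0.5],
    [0,-60,0,0,0,0,0.5],
    [0,-61,0,0,0,0,0.5],
    [0,-61,0,0,0,0,0.5],
    [0,-61,0,0,0,0,0.5],
    [0,-61,0,0,0,0,0.5],
  ],
)

```text
time: 24.58
tool_pos: [0.5379, -0.3578, 0.2349]
orientation: [2.05, 2.38, 0.0]
wrist_force: [-1.0, 0.2, 0.1]
gripper_width: 0.496
```

```bash
python3 - <<'E'
from h import *
st(); f,K,T=grab("wrist","w14"); st(); 
E
```

```text
t 24.58 tcp [ 537.9 -357.8  234.9] phi 8.51 tilt 0.01 F [-1.   0.2  0.1] g 0.496 v 0.003
t 24.63 tcp [ 537.8 -358.   234.9] phi 8.5 tilt 0.02 F [-0.2 -0.5 -0. ] g 0.5 v 0.004
```

View pics/w14.png

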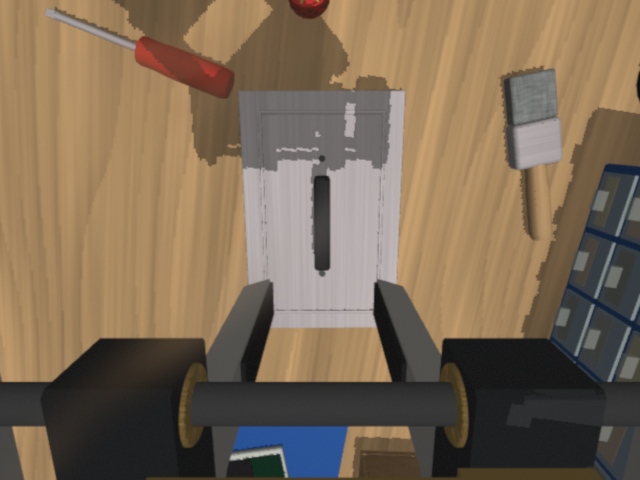

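```bash
python3 - <<'E'
from h import *
f,K,T=load("w14")
print(pose(p2w(K,T,[(240,91),(405,91),(395,327),(251,327)],.011)))
h=p2w(K,T,[(322,177),(322,271)],.044); print(h.mean(0),np.degrees(np.arctan2(*(h[0]-h[1])[1::-1])),np.linalg.norm(h[0]-h[1]))
E
```

```text
(array([ 537.4, -359.2]), np.float64(98.6), array([144.1, 223.9]))
[ 0.5367535  -0.35947357  0.044     ] 98.45775319082846 0.08255785127618437
```

Request:
apply_moves(
  plan=[
    [-1,-1.3,-20,0,0,0,0.4],
    [-1,-1.3,-55,0,0,0,0.4],
    [-1,-1.3,-90,0,0,0,0.4],
    [-1,-1.3,-125,0,0,0,0.4],
    [-1,-1.3,-155,0,0,0,0.4],
    [-1,-1.3,-175,0,0,0,0.4],
    [-1,-1.3,-186,0,0,0,0.4],
    [-1,-1.3,-191,0,0,0,0.4],
  ],
  grip_force=45,
)

```text
time: 25.3
tool_pos: [0.5362, -0.3595, 0.0423]
orientation: [-2.05, -2.378, 0.0]
wrist_force: [0.5, 0.7, 0.2]
gripper_width: 0.401
```

Request:
apply_moves(
  plan=[
    [0,0,0,0,0,0,0.4],
    [0,0,0,0,0,0,0],
    [0,0,0,0,0,0,0],
    [0,0,0,0,0,0,0],
    [0,0,0,0,0,0,0],
    [0,0,0,0,0,0,0],
    [0,0,0,0,0,0,0],
    [0,0,0,0,0,0,0],
  ],
)

```text
time: 25.97
tool_pos: [0.5369, -0.3603, 0.0446]
orientation: [2.051, 2.378, 0.0]
wrist_force: [0.4, 0.8, 5.2]
gripper_width: 0.145
```

Request:
apply_moves(
  plan=[
    [0,0,3,0,0,0,0],
    [0,0,12,0,0,0,0],
    [0,0,30,0,0,0,0],
    [0,0,55,0,0,0,0],
    [0,0,85,0,0,0,0],
    [0,0,115,0,0,0,0],
    [0,0,140,0,0,0,0],
    [0,0,150,0,0,0,0],
  ],
)

```text
time: 26.63
tool_pos: [0.5372, -0.3606, 0.1981]
orientation: [2.048, 2.375, 0.0]
wrist_force: [-0.1, -0.7, -2.6]
gripper_width: 0.142
```

```bash
python3 - <<'E'
from h import *
st(); f,K,T=grab("wrist","w15"); st(); 
E
```

```text
t 26.63 tcp [ 537.2 -360.6  198.1] phi 8.45 tilt 0.29 F [-0.1 -0.7 -2.6] g 0.142 v 0.176
t 26.68 tcp [ 537.3 -360.7  198.2] phi 8.45 tilt 0.32 F [-0.1  0.2 -0.6] g 0.143 v 0.067
```

View pics/w15.png

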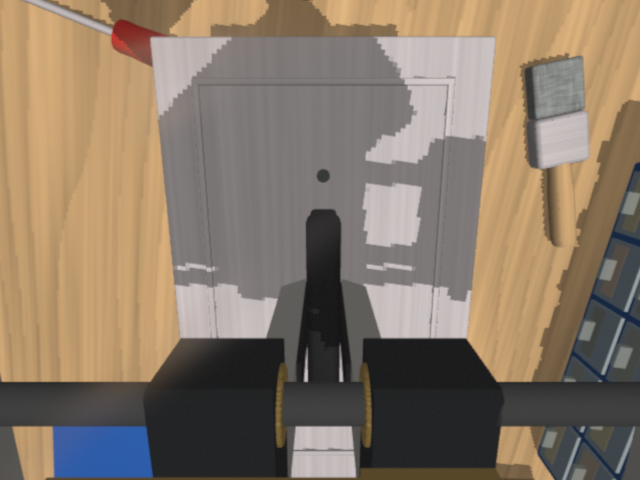

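Request:
apply_moves(
  plan=[
    [0,12,10,0,0,-1,0],
    [0,35,10,0,0,-3,0],
    [0,65,10,0,0,-5,0],
    [0,98,10,0,0,-7,0],
    [0,132,10,0,0,-9,0],
    [0,166,10,0,0,-11,0],
    [0,200,10,0,0,-13,0],
    [0,234,10,0,0,-15,0],
  ],
)

```text
time: 27.35
tool_pos: [0.5357, -0.1244, 0.202]
orientation: [-2.345, -2.087, 0.002]
wrist_force: [1.0, 0.1, -2.7]
gripper_width: 0.144
```

Request:
apply_moves(
  plan=[
    [0,34,0,0,0,-1,0],
    [0,68,0,0,0,-1,0],
    [0,102,0,0,0,-1,0],
    [0,136,0,0,0,-1,0],
    [0,170,0,0,0,-1,0],
    [0,204,0,0,0,-1,0],
    [0,238,0,0,0,-1,0],
    [0,272,0,0,0,-1,0],
  ],
)

```text
time: 28.02
tool_pos: [0.5357, 0.1474, 0.2021]
orientation: [-2.362, -2.07, 0.003]
wrist_force: [1.0, -0.2, -3.6]
gripper_width: 0.141
```

Request:
apply_moves(
  plan=[
    [-1,34,0,0,0,0,0],
    [-1,68,0,0,0,0,0],
    [-1,100,0,0,0,0,0],
    [-1,130,0,0,0,0,0],
    [-1,158,0,0,0,0,0],
    [-1,181,0,0,0,0,0],
    [-1,196,0,0,0,0,0],
    [-1,204,0,0,0,0,0],
  ],
)

```text
time: 28.68
tool_pos: [0.5346, 0.3514, 0.2015]
orientation: [-2.361, -2.072, 0.004]
wrist_force: [-0.3, -0.3, -3.6]
gripper_width: 0.143
```

```bash
python3 - <<'E'
from h import *
arm.grab_frame("top");arm.grab_frame("top");st(); f,K,T=grab("wrist","w16"); st(); grab("top","t16")
E
```

```text
t 28.78 tcp [535.  350.4 202.1] phi -7.48 tilt 0.12 F [-0.  -0.6 -2.3] g 0.142 v 0.033
t 28.83 tcp [535.2 349.5 202.4] phi -7.53 tilt 0.1 F [ 0.3 -1.5 -2.9] g 0.146 v 0.021
```

View pics/w16.png

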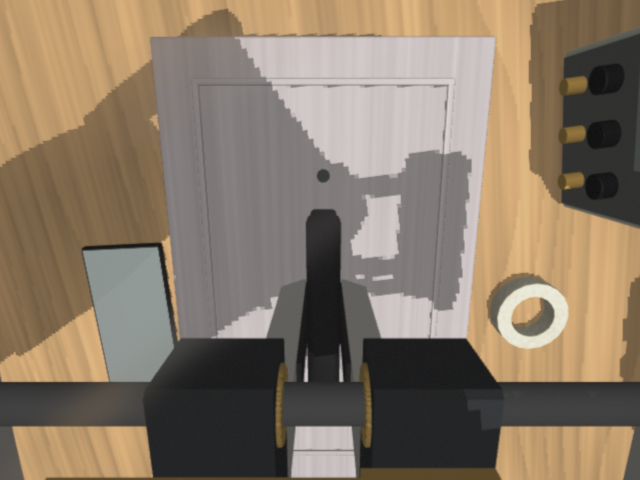

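```bash
python3 - <<'E'
from h import *
f,K,T=load("w16")
a=np.radians(82.5); ey=np.array([np.cos(a),np.sin(a)]); ex=np.array([np.sin(a),-np.cos(a)]); c=np.array([.5353,.3508])
q=p2w(K,T,[(152,37.5),(495,37.5),(180,338),(468,338)],.1685)[:,:2]-c
print((q@ex*1000).round(1),(q@ey*1000).round(1))
E
```

```text
[-71.9  71.  -72.6  72.2] [112.3 112.2 -25.7 -25.6]
```

```bash
python3 - <<'E'
import cv2
f=cv2.imread("pics/t16.png"); cv2.imwrite("pics/t16c.png",cv2.resize(f[180:330,50:250],None,fx=4,fy=4,interpolation=cv2.INTER_CUBIC))
E
```

```text
(no output)
```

View pics/t16c.png

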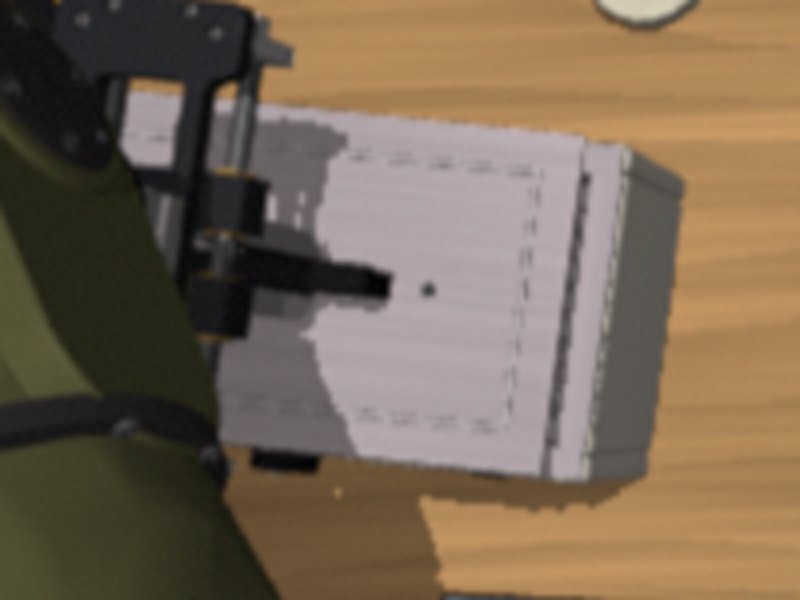

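The lid is centred over the mouth to within 1 mm. Lowering it.

Request:
apply_moves(
  plan=[
    [0,0.7,-6,0,0,0,0],
    [0,0.7,-15,0,0,0,0],
    [0,0.7,-25,0,0,0,0],
    [0,0.7,-33,0,0,0,0],
    [0,0.7,-39,0,0,0,0],
    [0,0.7,-43,0,0,0,0],
    [0,0.7,-45,0,0,0,0],
    [0,0.7,-46,0,0,0,0],
  ],
)

```text
time: 29.55
tool_pos: [0.5355, 0.3506, 0.1574]
orientation: [-2.363, -2.07, 0.0]
wrist_force: [0.9, 0.6, -3.2]
gripper_width: 0.151
```

Request:
apply_moves(
  plan=[
    [0,0,-0.7,0,0,0,0],
    [0,0,-1.4,0,0,0,0],
    [0,0,-2.1,0,0,0,0],
    [0,0,-2.8,0,0,0,0],
    [0,0,-3.5,0,0,0,0],
    [0,0,-4,0,0,0,0],
    [0,0,-4,0,0,0,0],
    [0,0,-4,0,0,0,0],
  ],
)

```text
time: 30.22
tool_pos: [0.5355, 0.3506, 0.1536]
orientation: [-2.363, -2.07, 0.0]
wrist_force: [-0.6, -0.6, -2.7]
gripper_width: 0.143
```

Request:
apply_moves(
  plan=[
    [0,0,-0.5,0,0,0,0],
    [0,0,-1,0,0,0,0],
    [0,0,-1.4,0,0,0,0],
    [0,0,-1.8,0,0,0,0],
    [0,0,-2.2,0,0,0,0],
    [0,0,-2.2,0,0,0,0],
    [0,0,-2.2,0,0,0,0],
    [0,0,-2.2,0,0,0,0],
  ],
)

```text
time: 30.88
tool_pos: [0.5355, 0.3506, 0.1516]
orientation: [-2.363, -2.07, -0.0]
wrist_force: [-1.2, -0.8, 0.6]
gripper_width: 0.145
```

Request:
apply_moves(
  plan=[
    [0,0,-0.4,0,0,0,0],
    [0,0,-0.4,0,0,0,0],
    [0,0,-0.4,0,0,0,0],
    [0,0,-0.4,0,0,0,0.4],
    [0,0,-0.4,0,0,0,0.4],
    [0,0,-0.4,0,0,0,0.4],
    [0,0,-0.4,0,0,0,0.4],
    [0,0,-0.4,0,0,0,0.4],
  ],
)

```text
time: 31.55
tool_pos: [0.5356, 0.3506, 0.1509]
orientation: [2.363, 2.07, 0.0]
wrist_force: [-0.1, 0.1, 0.9]
gripper_width: 0.399
```

Request:
apply_moves(
  plan=[
    [0,0,5,0,0,0,0.4],
    [0,0,20,0,0,0,0.4],
    [0,0,45,0,0,0,0.4],
    [0,0,75,0,0,0,0.4],
    [0,0,100,0,0,0,0.4],
    [0,-20,110,0,0,0,0.4],
    [0,-50,110,0,0,0,0.4],
    [0,-85,110,0,0,0,0.4],
  ],
)

```text
time: 32.22
tool_pos: [0.5353, 0.2656, 0.262]
orientation: [2.361, 2.072, 0.003]
wrist_force: [1.6, 0.3, -0.7]
gripper_width: 0.401
```

Request:
apply_moves(
  plan=[
    [-5,-40,0,0,0,0,0.4],
    [-10,-80,0,0,0,0,0.4],
    [-15,-120,0,0,0,0,0.4],
    [-20,-155,0,0,0,0,0.4],
    [-25,-180,0,0,0,0,0.4],
    [-30,-195,0,0,0,0,0.4],
    [-30,-200,0,0,0,0,0.4],
    [-30,-200,0,0,0,0,0.4],
  ],
)

```text
time: 32.88
tool_pos: [0.5057, 0.0649, 0.2616]
orientation: [2.364, 2.068, 0.001]
wrist_force: [-0.3, 1.6, 0.8]
gripper_width: 0.401
```

```bash
python3 - <<'E'
from h import *
arm.grab_frame("top");st(); f,K,T=grab("top","t17"); g,_,_=grab("scene","s17"); st()
a=np.radians(82.5); ey=np.array([np.cos(a),np.sin(a),0]); ex=np.array([np.sin(a),-np.cos(a),0])
cv2.imwrite("pics/t17c.png",cv2.resize(f[180:330,50:250],None,fx=4,fy=4,interpolation=cv2.INTER_CUBIC))
cv2.imwrite("pics/s17c.png",cv2.resize(g[100:230,340:500],None,fx=4.5,fy=4.5,interpolation=cv2.INTER_CUBIC))
E
```

```text
t 32.93 tcp [505.8  65.8 261.4] phi -7.59 tilt 0.03 F [-0.8  0.6 -0.5] g 0.402 v 0.026
t 33.03 tcp [505.7  66.5 261.1] phi -7.5 tilt 0.01 F [0.1 0.1 0.5] g 0.397 v 0.005
```

View pics/t17.png

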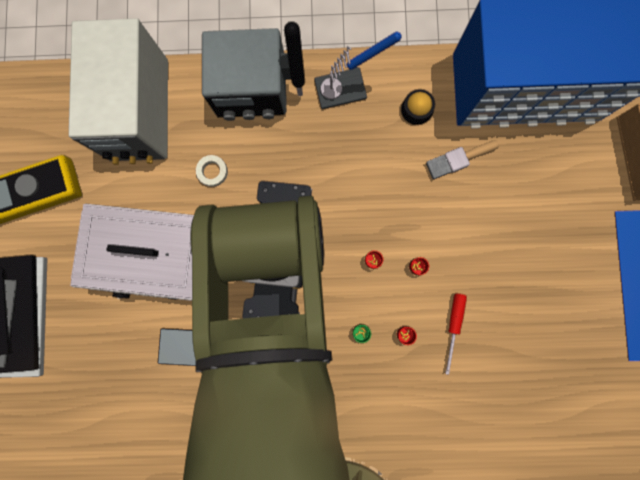

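View pics/t17c.png

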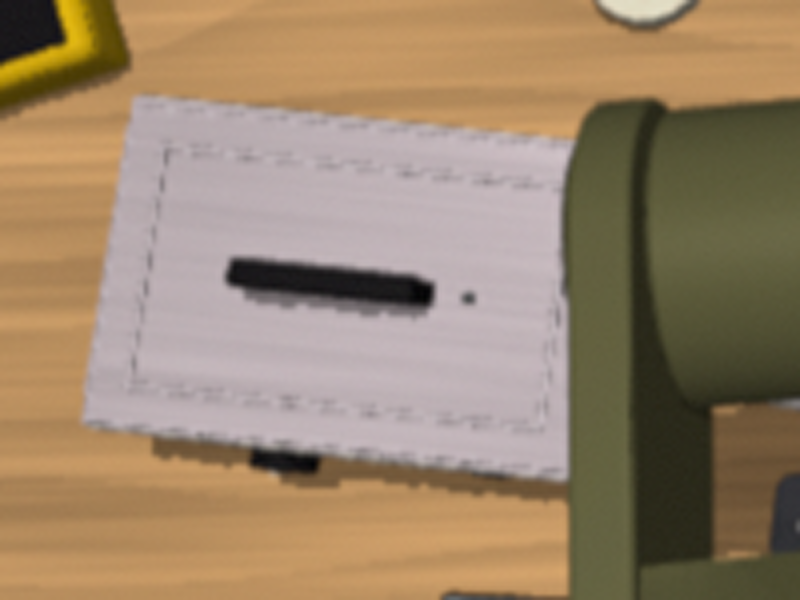

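View pics/s17c.png

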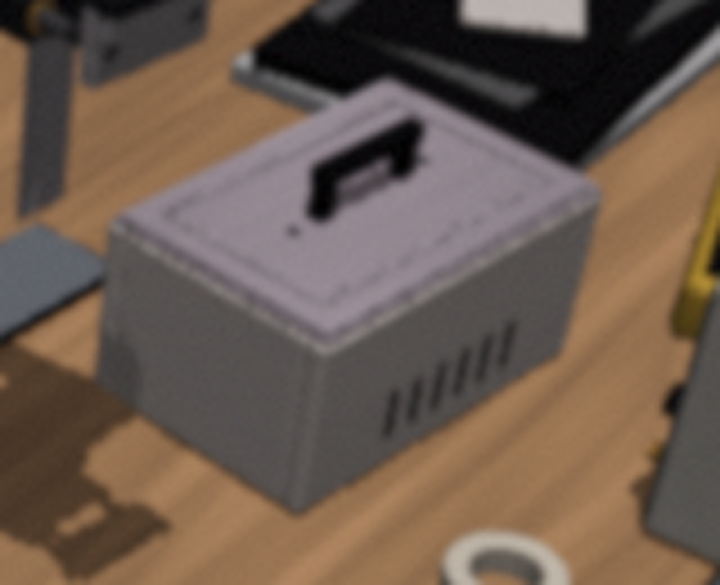

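In both views the lid lies flat and even on the rim. The tape at (212,170), driver at (456,330) and brush at (460,158) haven't moved, and the arm is clear. Handing in.

```bash
python3 -c "
from h import *
print(arm.hand_in()); st()"
```

```text
the job is handed in; nothing more can be done
None
the job is handed in; nothing more can be done
```

I loaded the cleaner in the order asked and handed it in at about 33 s of robot time. I set down the basket, then the bare-steel cup and the board on opposite sides of the handle, then the lid.

- **Basket, board and cup:** before the lid went on, the wrist picture showed the basket level in the tank. The board lay flat with its cans up, and the cup stood upright. Each was released only after touching down, at about 6–7 N.
- **Lid:** it was centred over the mouth to about 1 mm. Contact came at the expected seated height (151.6 mm tool height). The top and scene pictures show the flange flat on the rim where visible; the arm hid the cleaner's right-hand end from the top camera.
- **Bystanders:** the driver, brush and tape are where they were in the top picture, and so is the visible part of the phone. The arm hid the flux jar in that last view. Nothing passed near the jar except at height, but I did not check it again at the end.
- **Final state:** the arm ended clear of everything with the gripper open. No check failed or disagreed. The board touched down about 1 mm of commanded travel lower than planned, so I lowered it in small steps until it touched.

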